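# Find the hidden catch of the desk power box and switch it on

### The job

The grey power box on the desk has a concealed catch: one of the four identical flush plates in the row along its front edge gives when pressed, the other three are fixed. Feel along the plates with the fingertips until you find the one that gives, press it in so that the flap behind it springs open, then press down the raised end of the rocker switch under the flap to switch the box on. Grasp and lift nothing, and leave the tape roll on the box and the mouse and the sticky-note block beyond it where they are.

Things in the scene. Friction and masses are not known exactly. Their poses are not given: they have to be found in the camera images.
- power_box: grey desk power box, fixed to the desk, 150 (x) x 200 (y) x 45 high mm. Origin: centre of its underside, on the desk; x points away from its front edge (the one nearest the robot, with the row of plates), y to the left along the row, z up. Its top is a flat panel at z = 45 mm; left and right of the flap it is plain and solid
- plate_row (a point): centre of the row of four identical flush square plates, 42 x 42 mm, on their top face (z = 44.5 mm in the box's frame); same axes as the box. Plate centres lie at y = -64.5, -21.5, 21.5, 64.5 mm from here, x = 0. Any one of the four is the catch (drawn afresh each time, not to be seen); the others are rigid
- compartment (a point): centre of the mouth of the compartment under the flap, level with the box's top; same axes as the box. The mouth is 78 (x) x 88 (y) mm. The flap over it, 75 x 85 x 4 mm, is hinged along its far side (39 mm further in x), swings up and away from the robot and then leans back behind the box. The rocker switch's pivot lies at x = -5, y = 0, z = -19 mm from here
- catch (a joint): how far the catch plate is pressed in, m: 0 at rest (flush), 0.006 fully in. It is sprung: it starts to move at about 2.5 N, is fully in at about 5 N and comes back when let go. It frees the flap at about 0.003 to 0.004
- flap (a joint): opening angle of the flap, rad: 0 shut and latched; once the catch is pressed its spring swings it in 1 to 2 s to 2.2, fully open, where it stays. Once it has started to open, the catch may be let go
- rocker (a joint): rocker switch, rad: 0 off (its right end, towards -y of the box, raised), 0.4 on (right end down). It is a white bar 22 (x) x 56 (y) x 8 mm that tips about an axis along the box's x at its centre (26 mm above the desk); it stays where it is left and needs about 1.5 N at the raised end
- rocker_raised_end (a point): point on the upper face of the rocker about 20 mm from its pivot towards its right end (marked by a small dark line): the place to press. About 38 mm above the desk when off, 30 mm when on
- tape_roll: roll of clear tape, 49 mm across, 19 mm high, loose, lying on the box's top to the left of the flap; origin at the centre of its underside. Bystander
- mouse: black cordless mouse, 107 x 60 x 35 mm, loose on the desk beyond the box; origin at the centre of its underside. Bystander
- sticky_block: yellow block of sticky notes, 77 x 77 x 15 mm, loose on the desk beyond the box; origin at the centre of its underside. Bystander
- screen_corner (a point): lower right corner of the fixed monitor's black screen, which stands to the left beyond the box: keep the arm and gripper clear of it. From here the screen, about 50 mm thick in x (25 mm either side), reaches 790 mm to the left (+y) and 370 mm up

How it is judged:
By the outcome, as a careful person would: the job done as asked, in the order asked, and still so for the second after the job is handed in, with the robot touching nothing.
It also fails if it takes over 45 s, if anything falls off the work surface, if the arm or the gripper's body presses on something with over 40 N, if the wrist force passes 120 N, or if a joint passes its speed limit or range.

### The arm

A 6-joint arm with a two-finger parallel gripper is mounted at the origin on a cart in front of the work surface, level with it; the furniture and walls round the work are solid. World frame = base frame: x ahead of the robot, y to its left, z up, the work surface at z = 0. Lengths are in m, angles in rad, forces in N, time in s.
With the tool pointing down it reaches from about 0.275 to 0.85 m from the base axis. Payload 19 kg.
Tool frame: the origin (TCP) lies at the very end of the fingers, on their centre line; the grasp point (between the pads) lies tcp_to_grasp behind it (tcp_to_grasp is the distance from the TCP to the grasp point, in m); z points along the fingers, y is the line along which they close (so a half turn about z gives the same grasp; the last joint's range is limited). The gripper opens to 85 mm and grips with 20 to 120 N. Pads are 22 mm wide; open, the fingers measure 114 mm over their backs; the gripper's body (76 mm by 85 mm) begins 54 mm behind the grasp point. The pads swing forward as they close: fully open they stand 13 mm farther back than shut.
Start: joints at [1.037, 0.15, 1.437, -0, 1.554, -0.134], TCP at [0.224, 0.53, 0.231] pointing down, gripper open.
Joint ranges: [-2.8, 2.8], [-0.68, 2.1], [0.12, 2.68], [-1.39, 4.53], [0.16, 2.79], [-2.81, 2.81]. Speed limits (rad/s): [1.89, 1.89, 2.22, 3.01, 3.01, 3.01].

### API

Orientations are given as a unit quaternion [x, y, z, w].
In Python, from plant import read_state, camera, calibration, hand_in, tcp_to_grasp gives the robot as it stands.
- The arm moves only by the tool jog_arm, never from a script. Its arguments are lists of equal length, an entry for each row: "rot": the turn, a rotation vector about the tool's x, y, z scaled (see below), a list of three; "xyz": the shift along the tool's x, y, z scaled (see below), a list of three; "fingers": the opening, from 0 (shut) to 1 (fully open). A call has 1 to 20 rows; each row is the pose to reach, as a shift and turn from the pose commanded when the call began, along the tool's axes at that moment; what a row does not reach only later rows make up. The controller multiplies each number of a shift by 1000 mm and each number of a turn by 90 degrees. A row lasts 1/8 s, in which the tool goes at most 62.5 mm and 10.7 degrees, less where a joint would pass 70% of its speed; a pose out of reach is approached as far as the arm can. A call with a number of a shift or a turn outside -1 to 1 is refused whole. A call with a gripper value outside its range is refused whole. The fingers move at their own pace and stop on an object; the grip force is fixed at half the most. Time passes only in rows, so rows that repeat a pose let the fingers close. It gives the time, the measured TCP pose, the force, the opening and the grip force at its end, in the units of the state.
- read_state(): the state, without advancing time (a new reading comes with each control period).
- camera(name): name is "scene" or "top" or "wrist"; returns (picture, depth): 384x512x3 uint8, blue, green, red; 384x512 float32, m along the optical axis (not along the pixel's ray), 0 where there is no reading.
- calibration(name): a dict with "vfov" (degrees; the focal length in pixels is half the picture's height over the tangent of half this angle, whatever the lens; pixels are square), "cx", "cy" (the principal point, pixels), "xyz" and "orientation" of the camera in the world. Camera axes: x right, y down, z forward; pixel columns grow to the right and rows downward; lengths in m; the calibration is good to about 2 mm. A picture is of the moment at which its call begins: read the wrist's pose just before it. calibration takes no time and is no camera call; for the wrist camera it gives the pose at the moment of the call.
- hand_in(): hands the job in; it is judged then, once.
The state is a dict: "clock": time; "joint_positions": joint angles; "qd": joint speeds; "effort": joint torques, N m; "tool_pos": TCP position; "tool_rot": TCP orientation; "wrist_force": force on the tool from outside, world axes, zero at the start; "torque": the same for the moment, N m; "width": opening from 0.0 (shut) to 1.0 (fully open); "finger_force": force on a finger pad.
Only numpy, scipy, OpenCV 4.12 (cv2) and the standard library are available. Lean on these libraries where they do the work, as an engineer would, in place of code of your own. Each camera call takes 0.05 s, during which the arm holds its last target. There are 200 camera calls.

## Working session

There is one attempt and no reset: what is moved stays moved. The work goes in short steps, Python scripts to look and compute and a tool call to move; the robot and the scene stay as the last step left them, time stands still between calls to the robot, and variables do not carry over. Pictures are saved under pics/ and viewed, at most 10 in all, crops included, and the job is handed in when it is done.

Besides the shell and the picture viewer there is one more tool, called after ">>>" as name(argument=value, ...), one argument or row to a line, values as JSON. jog_arm: Moves the arm, as the interface text tells. Its arguments: {"type":"object","properties":{"rot":{"type":"array","items":{"type":"array","items":{"type":"number"}}},"xyz":{"type":"array","items":{"type":"array","items":{"type":"number"}}},"fingers":{"type":"array","items":{"type":"number"}}},"required":["rot","xyz","fingers"]}

```bash
mkdir -p pics
cat > h.py <<'E'
import numpy as np, cv2
from plant import *
from scipy.spatial.transform import Rotation as R
def K(c): 
    f=192/np.tan(np.radians(c["vfov"])/2); return f,c["cx"],c["cy"]
def pts(name):
    c=calibration(name); p,d=camera(name); f,cx,cy=K(c)
    v,u=np.mgrid[:384,:512]
    P=np.stack([(u-cx)/f*d,(v-cy)/f*d,d],-1)@R.from_quat(c["orientation"]).as_matrix().T+np.array(c["xyz"])
    return p,d,P
def ray(c,u,v,z):
    f,cx,cy=K(c); r=R.from_quat(c["orientation"]).as_matrix()@[(u-cx)/f,(v-cy)/f,1]; o=np.array(c["xyz"])
    return o+r*(z-o[2])/r[2]
E
python3 - <<'E'
from h import *
s=read_state(); print(s); print(tcp_to_grasp)
for n in("scene","top"):
    print(calibration(n)); p,d,P=pts(n); cv2.imwrite(f"pics/{n}0.png",p); np.savez(f"{n}0.npz",p=p,d=d,P=P)
E
```

```text
{'clock': 0.0, 'joint_positions': array([ 1.03697872e+00,  1.51016793e-01,  1.43797537e+00,  1.69997474e-05,
        1.55382353e+00, -1.34025689e-01]), 'qd': array([-0.00051155, -0.00159062, -0.00084799, -0.00107949, -0.00090233,
       -0.00022374]), 'effort': array([-1.39270418e-03, -7.13036871e+01, -5.70887446e+01, -3.06601260e-04,
        8.61837412e-03,  6.14664373e-05]), 'tool_pos': array([0.22371377, 0.52944517, 0.23068564]), 'tool_rot': array([ 1.98567473e-01,  9.80087029e-01, -5.74953439e-04, -2.08453983e-04]), 'wrist_force': array([ 0.31787332, -0.45938367,  0.49081329]), 'torque': array([-0.02014781,  0.00855415,  0.03440429]), 'finger_force': 0.0, 'width': 1.0013420667707644}
0.0187
{'vfov': 44.589987140772195, 'cx': 258.0521615109663, 'cy': 183.31936766348093, 'xyz': array([ 0.05892887, -0.39076975,  0.68098313]), 'orientation': array([ 0.77481929, -0.48979732,  0.20840603, -0.34105803])}
{'vfov': 43.30416002817646, 'cx': 253.68121830843927, 'cy': 186.9819830786281, 'xyz': array([ 0.45872381, -0.12069507,  0.91230019]), 'orientation': array([ 0.71348095, -0.69508128,  0.05986907, -0.06498192])}
```

View pics/top0.png

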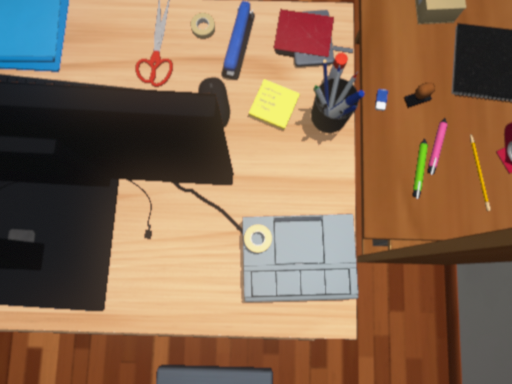

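View pics/scene0.png

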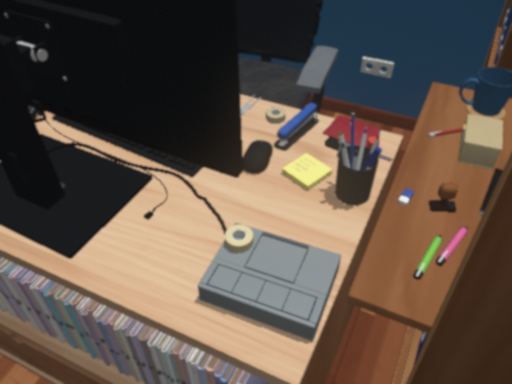

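The top view shows the box at about (243..357, 215..301), with plates along row 284, the flap at (275..323, 220..262) and the tape at (257,238). The monitor stands at upper left. The brown shelf right of column 357 needs a height check.

Run:
```python
from h import *
for n in("top","scene"):
    z=np.load(n+"0.npz"); p,P,d=z["p"],z["P"],z["d"]
    m=(abs(P[...,2]-.045)<.012)&(d>0)&(np.ptp(p.astype(int),axis=2)<45)
    m=cv2.morphologyEx(m.astype(np.uint8),cv2.MORPH_OPEN,np.ones((5,5)))
    k,l,st,_=cv2.connectedComponentsWithStats(m)
    b=[i for i in range(1,k) if st[i,4]>1500]; print(n,[st[i].tolist() for i in b])
    for i in b:
        q=P[l==i]; r=cv2.minAreaRect(q[:,:2].astype(np.float32)*1000); print(r, np.median(q[:,2]))
    c=calibration(n)
    if n=="top":
        for u,v in [(243,217),(354,214),(357,298),(243,301),(250,270),(350,269),(250,299)]: print(u,v,ray(c,u,v,.045).round(4))
        for u,v in [(400,200),(370,230),(380,100),(430,245),(232,182),(335,100),(230,120),(300,350)]: print("z",u,v,P[v,u].round(3))
```

```text
top [[243, 214, 115, 87, 8301]]
((490.0423889160156, -196.43896484375), (148.82537841796875, 200.1243896484375), 3.05264949798584) 0.04494582688046622
243 217 [ 0.5582 -0.0945  0.045 ]
354 214 [ 0.5688 -0.2943  0.045 ]
357 298 [ 0.4211 -0.2981  0.045 ]
243 301 [ 0.4107 -0.099   0.045 ]
250 270 [ 0.4644 -0.1098  0.045 ]
350 269 [ 0.4708 -0.2863  0.045 ]
250 299 [ 0.4144 -0.1112  0.045 ]
z 400 200 [ 0.605 -0.393 -0.006]
z 370 230 [ 0.546 -0.335 -0.006]
z 380 100 [ 0.8   -0.355  0.008]
z 430 245 [ 0.523 -0.462 -0.047]
z 232 182 [ 0.606 -0.077  0.129]
z 335 100 [ 0.8   -0.268  0.002]
z 230 120 [ 0.754 -0.062  0.001]
z 300 350 [ 0.215 -0.272 -0.75 ]
scene [[199, 230, 142, 101, 8681]]
((491.9049987792969, -198.66748046875), (152.40623474121094, 200.1099853515625), 3.086416244506836) 0.04513014521199399
```

```bash
cat >> h.py <<'E'
C=np.array([.491,-.1975]); YAW=np.radians(3.05); B=np.array([[np.cos(YAW),-np.sin(YAW)],[np.sin(YAW),np.cos(YAW)]])
def w(lx,ly): return C+B@[lx,ly]
QT=R.from_matrix(np.array([[-B[0,0],B[0,1],0],[-B[1,0],B[1,1],0],[0,0,-1]]))
def jog(xyz):
    s=read_state(); T=R.from_quat(s["tool_rot"])
    return (T.inv().apply(np.array(xyz)-s["tool_pos"])).round(4),((T.inv()*QT).as_rotvec()/(np.pi/2)).round(4)
E
python3 - <<'E'
from h import *
c=calibration("top")
for u,v in [(275,220),(323,219),(324,262),(275,264),(250,270),(351,269),(352,296),(251,299)]: print(u,v,(B.T@(ray(c,u,v,.045)[:2]-C)*1000).round(1))
x,y=w(-.047,.0645); print(x,y); print(jog([x,y,.10]))
p=cv2.resize(cv2.imread("pics/top0.png")[205:310,235:365],None,fx=5,fy=5,interpolation=cv2.INTER_CUBIC); cv2.imwrite("pics/topcrop.png",p)
E
```

```text
275 220 [65.6 41.8]
323 219 [ 65.  -44.6]
324 262 [-11.4 -42.4]
275 264 [-12.6  44.5]
250 270 [-21.9  89. ]
351 269 [-24.9 -89.4]
352 296 [-71.5 -88.2]
251 299 [-71.9  88.5]
0.4406346986953236 -0.1355921133902217
(array([-0.4587, -0.5281,  0.1312]), array([-6.000e-04, -2.000e-04, -2.884e-01]))
```

View pics/topcrop.png

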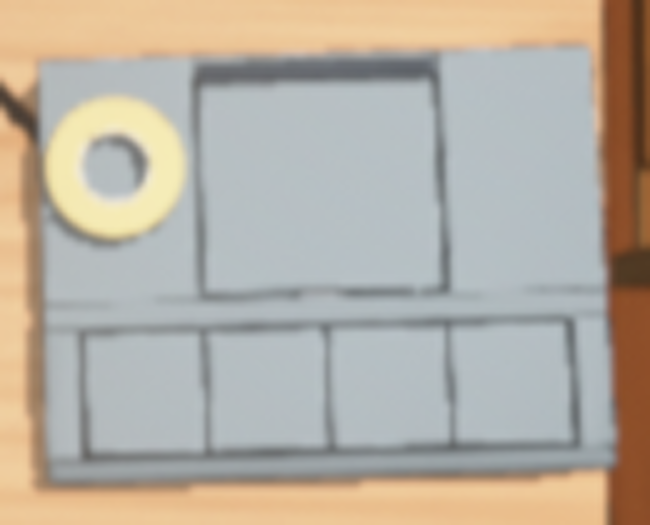

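The crop shows the plate row spanning (85..577, 325..450), centred near (331,387), and the flap mouth at (200..443, 62..293). I'll move over the leftmost plate, fingers shut.

Run:
```python
from h import *
c=calibration("top")
for u,v in [(301.2,282.4),(299.4,240.6)]: print((B.T@(ray(c,u,v,.045)[:2]-C)*1000).round(1))
```

```text
[-45.8  -0.5]
[27.5 -0.5]
```

>>> jog_arm(
  rot=[
    [0,0,-0.1],
    [0,0,-0.2],
    [0,0,-0.288],
    [0,0,-0.288],
    [0,0,-0.288],
    [0,0,-0.288],
    [0,0,-0.288],
    [0,0,-0.288],
    [0,0,-0.288],
    [0,0,-0.288],
    [0,0,-0.288],
    [0,0,-0.288],
    [0,0,-0.288],
    [0,0,-0.288],
    [0,0,-0.288],
    [0,0,-0.288],
    [0,0,-0.288],
    [0,0,-0.288],
  ],
  xyz=[
    [-0.03,-0.035,0],
    [-0.06,-0.07,0],
    [-0.09,-0.105,0],
    [-0.12,-0.14,0],
    [-0.15,-0.175,0],
    [-0.18,-0.21,0],
    [-0.21,-0.245,0],
    [-0.24,-0.28,0],
    [-0.27,-0.315,0],
    [-0.3,-0.35,0],
    [-0.33,-0.385,0.02],
    [-0.36,-0.42,0.05],
    [-0.39,-0.455,0.08],
    [-0.42,-0.49,0.11],
    [-0.459,-0.528,0.13],
    [-0.459,-0.528,0.13],
    [-0.459,-0.528,0.13],
    [-0.459,-0.528,0.13],
  ],
  fingers=[0,0,0,0,0,0,0,0,0,0,0,0,0,0,0,0,0,0],
)

```text
clock: 2.35
tool_pos: [0.4411, -0.1347, 0.1018]
tool_rot: [-0.027, 1.0, -0.0, 0.0]
wrist_force: [0.7, 0.2, -0.3]
width: 0.004
finger_force: 0.0
```

Run:
```python
from h import *
p,d,P=pts("wrist"); cv2.imwrite("pics/w1.png",p)
c=calibration("wrist");f,cx,cy=K(c);print(c["xyz"])
M=R.from_quat(c["orientation"]).as_matrix().T
for ly in(-.0645,-.0215,.0215,.0645):
    q=M@(np.r_[w(-.047,ly),.0445]-c["xyz"]); print(ly,(f*q[:2]/q[2]+[cx,cy]).round(0))
q=M@(np.r_[w(.028,0),.045]-c["xyz"]); print("flap",(f*q[:2]/q[2]+[cx,cy]).round(0))
print(jog(np.r_[w(-.047,.0645),.05]))
```

```text
[ 0.37452226 -0.13724012  0.24352963]
-0.0645 [ 87. 204.]
-0.0215 [142. 204.]
0.0215 [197. 204.]
0.0645 [252. 204.]
flap [177. 287.]
(array([ 0.0006, -0.0008,  0.0519]), array([-0.0003,  0.0006,  0.0003]))
```

View pics/w1.png

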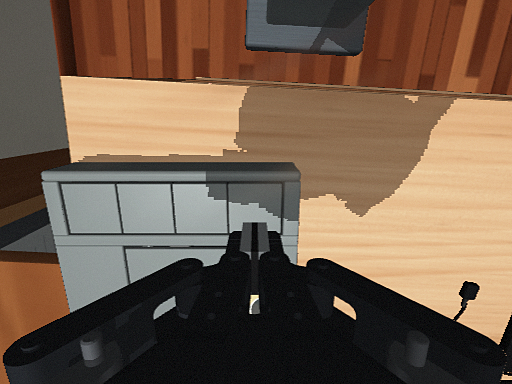

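The wrist view shows plates at about (90,208), (145,208), (200,208) and (255,208), within 2–3 mm of prediction. The fingertips at (255,228) are over the leftmost one, so I descend.

>>> jog_arm(
  rot=[
    [0,0,0],
    [0,0,0],
    [0,0,0],
    [0,0,0],
    [0,0,0],
  ],
  xyz=[
    [-0.001,0,0.03],
    [-0.002,0,0.05],
    [-0.002,0,0.053],
    [-0.002,0,0.055],
    [-0.002,0,0.055],
  ],
  fingers=[0,0,0,0,0],
)

```text
clock: 3.02
tool_pos: [0.4434, -0.1353, 0.0471]
tool_rot: [-0.026, 1.0, -0.0, 0.0]
wrist_force: [-0.4, -0.8, -0.2]
width: 0.002
finger_force: 0.0
```

>>> jog_arm(
  rot=[
    [0,0,0],
    [0,0,0],
    [0,0,0],
  ],
  xyz=[
    [0,0,0.001],
    [0,0,0.002],
    [0,0,0.002],
  ],
  fingers=[0,0,0],
)

```text
clock: 3.4
tool_pos: [0.4432, -0.1354, 0.0445]
tool_rot: [-0.026, 1.0, -0.0, 0.0]
wrist_force: [-0.4, 0.3, 3.7]
width: 0.004
finger_force: 1.9
```

>>> jog_arm(
  rot=[
    [0,0,0],
    [0,0,0],
    [0,0,0],
  ],
  xyz=[
    [0,0,0.0005],
    [0,0,0.001],
    [0,0,0.001],
  ],
  fingers=[0,0,0],
)

```text
clock: 3.78
tool_pos: [0.4433, -0.1354, 0.0444]
tool_rot: [-0.026, 1.0, -0.0, 0.0]
wrist_force: [-9.1, 3.3, 23.0]
width: 0.002
finger_force: 11.5
```

Rigid (23 N, no travel). Next plate.

>>> jog_arm(
  rot=[
    [0,0,0],
    [0,0,0],
    [0,0,0],
    [0,0,0],
    [0,0,0],
    [0,0,0],
    [0,0,0],
  ],
  xyz=[
    [0,0,-0.008],
    [0,-0.02,-0.008],
    [0,-0.043,-0.008],
    [0,-0.043,-0.005],
    [0,-0.043,-0.002],
    [0,-0.043,-0.0005],
    [0,-0.043,-0.0005],
  ],
  fingers=[0,0,0,0,0,0,0],
)

```text
clock: 4.65
tool_pos: [0.4452, -0.1783, 0.0445]
tool_rot: [-0.027, 1.0, -0.001, -0.0]
wrist_force: [-9.7, -2.9, 17.2]
width: 0.0
finger_force: 8.5
```

Rigid as well (17 N, still flush). Third plate.

>>> jog_arm(
  rot=[
    [0,0,0],
    [0,0,0],
    [0,0,0],
    [0,0,0],
    [0,0,0],
    [0,0,0],
    [0,0,0],
  ],
  xyz=[
    [0,0,-0.008],
    [0,-0.02,-0.008],
    [0,-0.043,-0.008],
    [0,-0.043,-0.005],
    [0,-0.043,-0.002],
    [0,-0.043,0],
    [0,-0.043,0],
  ],
  fingers=[0,0,0,0,0,0,0],
)

```text
clock: 5.52
tool_pos: [0.4474, -0.221, 0.0445]
tool_rot: [-0.027, 1.0, -0.0, -0.0]
wrist_force: [-9.0, 1.0, 16.8]
width: -0.001
finger_force: 8.0
```

Rigid. Fourth must be it; press with light over-travel first.

>>> jog_arm(
  rot=[
    [0,0,0],
    [0,0,0],
    [0,0,0],
    [0,0,0],
    [0,0,0],
    [0,0,0],
    [0,0,0],
  ],
  xyz=[
    [0,0,-0.008],
    [0,-0.02,-0.008],
    [0,-0.043,-0.008],
    [0,-0.043,-0.005],
    [0,-0.043,-0.002],
    [0,-0.043,0],
    [0,-0.043,0],
  ],
  fingers=[0,0,0,0,0,0,0],
)

```text
clock: 6.4
tool_pos: [0.4498, -0.264, 0.0438]
tool_rot: [-0.026, 1.0, -0.0, -0.0]
wrist_force: [-1.2, -0.1, 2.0]
width: -0.003
finger_force: 0.9
```

It gives. Press in about 5 mm and hold while the flap opens.

>>> jog_arm(
  rot=[
    [0,0,0],
    [0,0,0],
    [0,0,0],
    [0,0,0],
    [0,0,0],
    [0,0,0],
  ],
  xyz=[
    [0,0,0.002],
    [0,0,0.004],
    [0,0,0.0045],
    [0,0,0.0045],
    [0,0,0.0045],
    [0,0,0.0045],
  ],
  fingers=[0,0,0,0,0,0],
)

```text
clock: 7.15
tool_pos: [0.4499, -0.264, 0.0394]
tool_rot: [-0.026, 1.0, 0.0, 0.0]
wrist_force: [-1.4, 2.7, 4.6]
width: 0.0
finger_force: 2.2
```

>>> jog_arm(
  rot=[
    [0,0,0],
    [0,0,0],
    [0,0,0],
    [0,0,0],
    [0,0,0],
    [0,0,0],
    [0,0,0],
    [0,0,0],
    [0,0,0],
    [0,0,0],
    [0,0,0],
    [0,0,0],
  ],
  xyz=[
    [0,0,-0.01],
    [0,0,-0.04],
    [0,0,-0.08],
    [0,0,-0.08],
    [0,0,-0.08],
    [0,0,-0.08],
    [0,0,-0.08],
    [0,0,-0.08],
    [0,0,-0.08],
    [0,0,-0.08],
    [0,0,-0.08],
    [0,0,-0.08],
  ],
  fingers=[0,0,0,0,0,0,0,0,0,0,0,0],
)

```text
clock: 8.65
tool_pos: [0.4499, -0.2641, 0.1193]
tool_rot: [-0.026, 1.0, -0.0, 0.0]
wrist_force: [0.3, 0.3, 0.6]
width: 0.004
finger_force: 0.0
```

Run:
```python
from h import *
a=cv2.imread("pics/scene0.png")
p,d,P=pts("scene"); cv2.imwrite("pics/scene1.png",p)
q,d2,P2=pts("top"); cv2.imwrite("pics/top1.png",q); np.savez("top1.npz",P=P2)
r=cv2.resize(q[190:310,225:365],None,fx=3.5,fy=3.5,interpolation=cv2.INTER_CUBIC)
o=np.zeros((420,780,3),np.uint8); o[:420,:490]=r[:420,:490]; s=cv2.resize(p[200:345,180:350],(290,247)); o[:247,490:]=s; cv2.imwrite("pics/m1.png",o)
print(read_state()["tool_pos"])
```

```text
[ 0.44987062 -0.26411091  0.11934455]
```

View pics/m1.png

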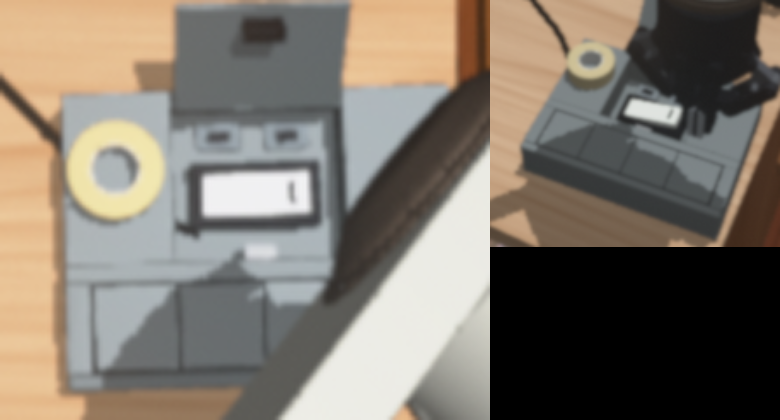

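The flap is fully open. The white rocker is at crop (200..312, 168..220), with its dark mark at (291,192) → full picture (308.1, 244.9).

Run:
```python
from h import *
c=calibration("top"); m=ray(c,308.1,244.9,.038); print(m,(B.T@(m[:2]-C)*1000).round(1), w(.023,-.02))
P=np.load("top1.npz")["P"]; print(P[242:248,305:310,2].round(3))
print(jog([m[0],m[1],.038]))
```

```text
[ 0.51165932 -0.21282048  0.038     ] [ 19.8 -16.4] [ 0.51503157 -0.2162479 ]
[[0.033 0.031 0.035 0.035 0.036]
 [0.033 0.036 0.035 0.036 0.036]
 [0.031 0.034 0.032 0.033 0.035]
 [0.034 0.033 0.031 0.033 0.031]
 [0.035 0.03  0.032 0.03  0.035]
 [0.032 0.033 0.036 0.036 0.031]]
(array([-0.0644,  0.048 ,  0.0813]), array([-0.0001, -0.    , -0.0004]))
```

>>> jog_arm(
  rot=[
    [0,0,0],
    [0,0,0],
    [0,0,0],
    [0,0,0],
    [0,0,0],
    [0,0,0],
    [0,0,0],
    [0,0,0],
  ],
  xyz=[
    [-0.03,0.02,0],
    [-0.066,0.042,0],
    [-0.066,0.042,0.02],
    [-0.066,0.042,0.05],
    [-0.066,0.042,0.07],
    [-0.066,0.042,0.076],
    [-0.066,0.042,0.078],
    [-0.066,0.042,0.078],
  ],
  fingers=[0,0,0,0,0,0,0,0],
)

```text
clock: 9.75
tool_pos: [0.5139, -0.219, 0.042]
tool_rot: [-0.026, 1.0, -0.0, 0.0]
wrist_force: [-0.2, 0.0, 0.1]
width: 0.005
finger_force: 0.0
```

>>> jog_arm(
  rot=[
    [0,0,0],
    [0,0,0],
    [0,0,0],
    [0,0,0],
    [0,0,0],
    [0,0,0],
  ],
  xyz=[
    [0,0,0.002],
    [0,0,0.004],
    [0,0,0.006],
    [0,0,0.007],
    [0,0,0.008],
    [0,0,0.008],
  ],
  fingers=[0,0,0,0,0,0],
)

```text
clock: 10.5
tool_pos: [0.5136, -0.2187, 0.0333]
tool_rot: [-0.026, 1.0, -0.0, -0.0]
wrist_force: [0.7, -0.5, 0.9]
width: -0.004
finger_force: 0.3
```

>>> jog_arm(
  rot=[
    [0,0,0],
    [0,0,0],
    [0,0,0],
    [0,0,0],
  ],
  xyz=[
    [0,0,0.001],
    [0,0,0.0015],
    [0,0,0.002],
    [0,0,0.002],
  ],
  fingers=[0,0,0,0],
)

```text
clock: 11.0
tool_pos: [0.5136, -0.2187, 0.0313]
tool_rot: [-0.026, 1.0, -0.0, -0.0]
wrist_force: [0.9, -0.7, 1.8]
width: 0.002
finger_force: 0.3
```

>>> jog_arm(
  rot=[
    [0,0,0],
    [0,0,0],
    [0,0,0],
    [0,0,0],
  ],
  xyz=[
    [0,0,0.0005],
    [0,0,0.001],
    [0,0,0.0015],
    [0,0,0.0015],
  ],
  fingers=[0,0,0,0],
)

```text
clock: 11.5
tool_pos: [0.5136, -0.2187, 0.0298]
tool_rot: [-0.026, 1.0, -0.0, -0.0]
wrist_force: [0.6, -1.1, 1.0]
width: -0.002
finger_force: 0.5
```

>>> jog_arm(
  rot=[
    [0,0,0],
    [0,0,0],
    [0,0,0],
    [0,0,0],
  ],
  xyz=[
    [0,0,0.0005],
    [0,0,0.001],
    [0,0,0.0015],
    [0,0,0.0015],
  ],
  fingers=[0,0,0,0],
)

```text
clock: 12.0
tool_pos: [0.5136, -0.2187, 0.0283]
tool_rot: [-0.026, 1.0, -0.0, -0.0]
wrist_force: [0.5, -2.5, 1.2]
width: 0.005
finger_force: 0.8
```

>>> jog_arm(
  rot=[
    [0,0,0],
    [0,0,0],
    [0,0,0],
  ],
  xyz=[
    [0,0,0.0005],
    [0,0,0.001],
    [0,0,0.001],
  ],
  fingers=[0,0,0],
)

```text
clock: 12.38
tool_pos: [0.5136, -0.2187, 0.0273]
tool_rot: [-0.026, 1.0, -0.0, -0.0]
wrist_force: [0.6, -1.3, 1.1]
width: 0.001
finger_force: 0.9
```

No hard stop felt; lift and look.

>>> jog_arm(
  rot=[
    [0,0,0],
    [0,0,0],
    [0,0,0],
    [0,0,0],
    [0,0,0],
    [0,0,0],
  ],
  xyz=[
    [0,0,-0.03],
    [0,0,-0.08],
    [0.06,-0.02,-0.09],
    [0.1,-0.04,-0.09],
    [0.1,-0.04,-0.09],
    [0.1,-0.04,-0.09],
  ],
  fingers=[0,0,0,0,0,0],
)

```text
clock: 13.12
tool_pos: [0.416, -0.2638, 0.1173]
tool_rot: [-0.026, 1.0, 0.0, 0.0]
wrist_force: [0.0, 0.4, 0.1]
width: 0.0
finger_force: 0.0
```

Run:
```python
from h import *
p,d,P=pts("scene"); q,d2,P2=pts("top"); np.savez("top2.npz",P=P2)
r=cv2.resize(q[190:310,225:365],None,fx=3.5,fy=3.5,interpolation=cv2.INTER_CUBIC)
o=np.zeros((420,780,3),np.uint8); o[:420,:490]=r[:420,:490]; s=cv2.resize(p[200:345,180:350],(290,247)); o[:247,490:]=s; cv2.imwrite("pics/m2.png",o)
P0=np.load("top1.npz")["P"]
for n,Q in(("before",P0),("after",P2)):
    print(n,[round(float(np.median(Q[240:250,u:u+4,2]))*1000,1) for u in range(282,316,4)])
print(read_state()["tool_pos"])
```

```text
before [24.7, 25.8, 28.2, 29.2, 31.0, 32.4, 34.0, 34.8, 22.1]
after [32.7, 32.9, 32.2, 31.0, 29.5, 28.1, 27.9, 25.6, 22.8]
[ 0.41641674 -0.26347946  0.11715306]
```

View pics/m2.png

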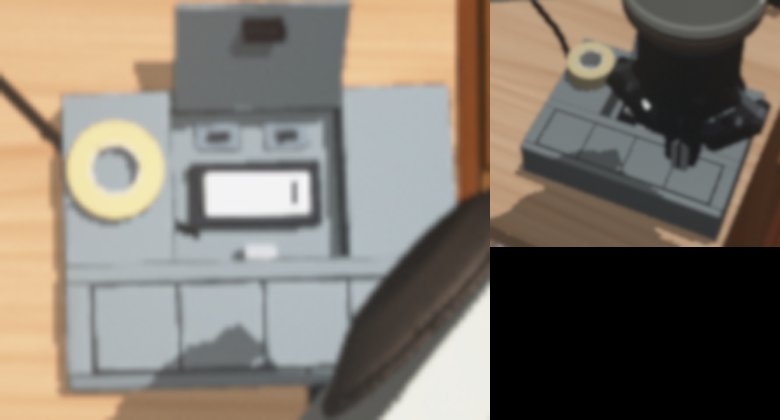

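The mark end is now clearly lower (right about 25.6 mm, left about 33 mm), but the slope is slightly short of full travel. I'll press once more to the stop.

>>> jog_arm(
  rot=[
    [0,0,0],
    [0,0,0],
    [0,0,0],
    [0,0,0],
    [0,0,0],
    [0,0,0],
    [0,0,0],
    [0,0,0],
    [0,0,0],
  ],
  xyz=[
    [-0.05,0.02,0],
    [-0.1,0.04,0],
    [-0.1,0.04,0.02],
    [-0.1,0.04,0.06],
    [-0.1,0.04,0.08],
    [-0.1,0.04,0.088],
    [-0.1,0.04,0.09],
    [-0.1,0.04,0.091],
    [-0.1,0.04,0.091],
  ],
  fingers=[0,0,0,0,0,0,0,0,0],
)

```text
clock: 14.35
tool_pos: [0.514, -0.2189, 0.027]
tool_rot: [-0.026, 1.0, -0.0, 0.0]
wrist_force: [0.4, 0.5, 0.8]
width: -0.002
finger_force: 0.2
```

>>> jog_arm(
  rot=[
    [0,0,0],
    [0,0,0],
    [0,0,0],
  ],
  xyz=[
    [0,0,0.0005],
    [0,0,0.001],
    [0,0,0.001],
  ],
  fingers=[0,0,0],
)

```text
clock: 14.72
tool_pos: [0.514, -0.2189, 0.0262]
tool_rot: [-0.026, 1.0, -0.0, 0.001]
wrist_force: [-0.7, 2.1, 8.9]
width: -0.002
finger_force: 4.4
```

>>> jog_arm(
  rot=[
    [0,0,0],
    [0,0,0],
  ],
  xyz=[
    [0,0,0.0005],
    [0,0,0.0005],
  ],
  fingers=[0,0],
)

```text
clock: 14.98
tool_pos: [0.5141, -0.219, 0.026]
tool_rot: [-0.026, 1.0, -0.0, 0.001]
wrist_force: [-1.9, 2.7, 15.1]
width: 0.001
finger_force: 6.8
```

>>> jog_arm(
  rot=[
    [0,0,0],
    [0,0,0],
    [0,0,0],
    [0,0,0],
    [0,0,0],
    [0,0,0],
  ],
  xyz=[
    [0,0,-0.03],
    [0,0,-0.08],
    [0.06,-0.02,-0.1],
    [0.1,-0.02,-0.12],
    [0.1,-0.02,-0.12],
    [0.1,-0.02,-0.12],
  ],
  fingers=[0,0,0,0,0,0],
)

```text
clock: 15.72
tool_pos: [0.415, -0.2441, 0.1449]
tool_rot: [-0.026, 1.0, -0.0, 0.0]
wrist_force: [0.4, -0.9, 0.2]
width: 0.0
finger_force: 0.0
```

Run:
```python
from h import *
q,d,Q=pts("top"); p=camera("top")[0]
print([round(float(np.median(Q[240:250,u:u+4,2]))*1000,1) for u in range(282,316,4)])
b=cv2.imread("pics/top0.png"); D=np.abs(q.astype(int)-b).sum(2)
print("tape/mouse/sticky diff",[float(D[a:c,e:f].mean().round(2)) for a,c,e,f in((222,256,242,272),(76,125,200,232),(80,130,248,300))])
```

```text
[33.6, 34.0, 32.2, 30.6, 29.3, 27.8, 26.7, 24.8, 23.2]
tape/mouse/sticky diff [7.14, 3.22, 4.96]
```

Stop reached (15 N, rigid), the rocker is fully over, and the bystanders look unmoved.

```bash
python3 -c "
from plant import *
print(hand_in())"
```

```text
the job is handed in; nothing more can be done
None
```

The catch was the rightmost plate; pressing it opened the flap, I pressed the rocker's raised end down to its stop (on), and the job is handed in at about 16 s, with tape roll, mouse and sticky-note block appearing unmoved in the top camera.

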